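# Fit the bayonet cap on the leak-test port

### The arm

A 6-joint arm with a two-finger parallel gripper is mounted at the origin on the work surface. World frame = base frame: x ahead of the robot, y to its left, z up, the work surface at z = 0. Lengths are in mm, angles in rad, forces in N, time in s.
With the tool pointing down it reaches from about 275 to 1000 mm from the base axis. Payload 8.4 kg.
Tool frame: the origin (TCP) lies between the finger pads; the fingertips stand 11 mm ahead of it and the grasp point (between the pads) lies 8 mm behind it; z points along the fingers, y is the line along which they close (so a half turn about z gives the same grasp; the last joint's range is limited). The gripper opens to 85 mm and grips with 20 to 120 N. Pads are 22 mm wide; open, the fingers measure 114 mm over their backs; the gripper's body (76 mm by 85 mm) begins 54 mm behind the grasp point. The pads swing forward as they close: fully open they stand 13 mm farther back than shut.
Start: joints at [-1.28, 0.353, 1.633, -0, 1.155, -0.002], TCP at [180.395, -598.402, 206.581] pointing down, gripper open.
Joint ranges: [-2.63, 2.63], [-0.92, 2.1], [0.06, 2.66], [-1.3, 4.44], [0, 2.69], [-3.02, 3.02]. Speed limits (rad/s): [2.22, 2.22, 2.79, 3.14, 3.14, 3.14].

### API

Orientations are given as a unit quaternion [x, y, z, w].
In Python, from bench import get_obs, eyes, finish_job gives the robot as it stands. The module is installed in compiled form; this text tells all that it offers.
- The arm moves only by the shell command python3 -m inch 'ROWS' [OPENING] [FORCE]. ROWS is JSON, a list of rows, each an object with "dp": the shift along the tool's x, y, z in mm, a list of three; "rot": the turn, a rotation vector about the tool's x, y, z in rad, a list of three. In form: [{"dp": [x, y, z], "rot": [rx, ry, rz]}, ...]. A call has exactly 8 rows; each row is the pose to reach, as a shift and turn from the pose commanded when the call began, along the tool's axes at that moment; what a row does not reach only later rows make up. A row lasts 1/12 s, in which the tool goes at most 41.7 mm and 7.16 degrees, less where a joint would pass 70% of its speed; a pose out of reach is approached as far as the arm can. A call with a gripper value outside its range is refused whole. OPENING is the gripper command: -1 is fully open, 1 is shut, values between are in proportion, set as the call begins (- or left out, the last holds). The fingers move at their own pace and stop on an object; FORCE is the grip in N (left out, the last holds). Time passes only in rows, so rows that repeat a pose let the fingers close, or fill a call up. It gives the time, the measured TCP pose, the force, the opening and the grip force at its end, in the units of the state.
- get_obs(): the state, without advancing time (a new reading comes with each control period).
- eyes.camera(name): name is "scene" or "top" or "wrist"; returns (picture, depth): 480x640x3 uint8, red, green, blue; 480x640 float32, mm along the optical axis (not along the pixel's ray), 0 where there is no reading.
- eyes.calibration(name): a dict with "fx", "fy", "cx", "cy" (pixels), "rvec" (rotation vector, rad) and "tvec" (3), from world to camera coordinates, as OpenCV has them. Camera axes: x right, y down, z forward; pixel columns grow to the right and rows downward; lengths in mm; the calibration is good to about 2 mm. A picture is of the moment at which its call begins: read the wrist's pose just before it. calibration takes no time and is no camera call; for the wrist camera it gives the pose at the moment of the call.
- finish_job(): hands the job in; it is judged then, once.
Trained networks look in the newest picture that a camera, given by its name, has taken for a name from the list of things; names that differ only in an ending like _2 or _b are one class to them, and where a whole thing is asked for, a point or a joint stands for the part that bears it (a point fixed in the world has none). Each returns a list of dicts, best first, with "conf" (0 to 1); they miss things now and then, are a little off and sometimes report something else, mostly with a low value. They report only what shows in the picture. A call takes as long as a camera call. They do not tell look-alikes from the thing itself.
- eyes.search_frame(camera, name): "extent" ([left, top, right, bottom] in pixels, round what is visible of it).
- eyes.spot_point(camera, name): "uv" ([column, row] in pixels: a listed point, or the origin of a listed thing).
The state is a dict: "time_s": time; "joint_positions": joint angles; "joint_velocities": joint speeds; "joint_torque": joint torques, N m; "position": TCP position; "eef_rot": TCP orientation; "force": force on the tool from outside, world axes, zero at the start; "torque": the same for the moment, N m; "grip_width": finger opening in mm; "gripper_force": force on a finger pad.
Only numpy, scipy, OpenCV 4.12 (cv2) and the standard library are available. Lean on these libraries where they do the work, as an engineer would, in place of code of your own. Each camera call takes 0.05 s, during which the arm holds its last target. There are 200 camera calls.

### The job

Lift the lid of the blue leak-test case right back until it rests open on its stop, then take the bayonet cap (flat upright grip bar, two lugs) from the bench and fit its lugs into the slots of the port in the case. Push it in against the spring and twist it a quarter turn clockwise to its stop. It springs back if released, so finish while holding the cap by its grip, pushed in and twisted, and do not knock the other things about.

Things in the scene. Friction and masses are not known exactly. Their poses are not given: they have to be found in the camera images.
- lid_handle (a point): Middle of the round steel handle bar (8 mm thick, 76 mm long along y) that stands out in front of the lid's front edge, level with the lid, 104 mm above the bench when shut; 34 mm of clear gap between bar and lid edge (and case front); the bar can turn between finger pads. Axes are the lid's: when shut x points to the hinge (away from the robot), y along the bar, z up.
- lid_hinge (a point): Middle of the lid's hinge line, at the far rim of the case, 104 mm above the bench; y is the hinge axis. In this frame (it turns with the lid) the handle bar is at x -214 mm, z 0. The lid is a blue plate, 176 x 240 x 8 mm, 0.25 kg.
- lid (a joint): Lid angle in rad: 0 shut, grows as the front edge lifts, 1.9 is the stop, where it leans back and stays. Falls shut when released below about 1.5, falls slowly back to the stop when released above about 1.65.
- port (a point): Centre of the port's mouth, in the upper face (92 mm above the bench) of a 72 mm square steel plate, 8 mm thick. x is the line of the slots, towards the hinge; z up. Bore about 32 mm; slots along +x and -x, 13 mm wide, reaching 25 mm from the centre. A sprung brass disc lies 6 mm below the face; four small dogs on it flank the slots. Below the plate the lugs can turn.
- plunger (a joint): How far the brass disc is pushed down, m: 0 at rest, 0.012 at most; spring 4 N at rest, 8 N at 10 mm. From 0.007 the lugs clear the plate's underside and the cap can turn; with the cap's flange on the plate it reads 0.0085. Once the cap is turned, the plate keeps the lugs down at about 0.007.
- rotor (a joint): Angle in rad by which the lugs have turned the disc, clockwise from above: 0 at rest, stop at 1.25; its spring (0.1 N m at 0, 0.2 N m at the stop) turns it back when released. The lugs have up to 0.26 rad of play between the dogs, so the cap turns some 1.25 to 1.5 rad to the stop.
- cap: Steel bayonet cap, 0.22 kg, 60 mm tall, standing on the bench. Origin: centre of its underside; z up; x along grip bar and lugs (half-turn symmetrical). Plug 28 mm in diameter, 14.5 mm long, at its foot two lugs at +x and -x (8 mm wide, 5 mm tall, reaching 22 mm from the axis); flange 48 mm across, z 14.5 to 20.5 mm; grip bar 44 mm along x, 12 mm thick, z 20.5 to 60 mm.
- stopper: Bystander: steel stopper, tapered plug, 48 mm flange, round knob of 26 mm, 54 mm tall, standing; leave alone. Origin at its underside.
- blank: Bystander: flat steel blank, disc of 50 mm, 12 mm thick, with a small mushroom knob, 32 mm tall; leave alone. Origin at its underside.
- canister: Bystander: aluminium gas canister, 60 mm in diameter, 130 mm tall, standing; leave alone. Origin at its underside.
- clamp_ring: Bystander: flat aluminium ring, 64 mm across, 12 mm high, lying; leave alone. Origin at its underside.
- wrench: Bystander: steel wrench lying on the bench; leave alone.
- screwdriver: Bystander: screwdriver lying on the bench; leave alone.
- case: The blue leak-test case, fixed: 170 x 240 mm, 100 mm tall, 6 mm walls, open under its lid. Origin: centre of its underside; x towards the hinge, away from the robot. The port stands at its centre, between a grey deck's fittings.
Mind the look-alikes: they are no part of the job. Leave any pink or yellow look-alike of the cap alone.

How it is judged (in metres and radians):
On the way, in this order (a step that is already met when the one before it is completed fails the run):
1. the lid rests open on its stop (value of joint lid above 1.8 rad), for 0.2 s.
2. the cap is in the port and pushed in against the spring (value of joint plunger above 0.005 m and horizontal distance between cap and port below 0.006 m and angle between cap's own z axis and vertical below 0.15 rad), for 0.1 s.
At the end, for the whole second after the job is handed in: Lid past 1.75 rad; cap upright (0.15 rad), within 6 mm of the port's axis, its underside over 10 mm below the port's face, disc in by over 5.5 mm, rotor past 1.05 of 1.25 rad, cap turned over 1.0 rad, fingers holding it with over 2 N, for the last second (value of joint lid above 1.75 rad and value of joint rotor above 1.05 rad and value of joint plunger above 0.0055 m and horizontal distance between cap and port below 0.006 m and angle between cap's own z axis and vertical below 0.15 rad and z of cap in the frame of port below -0.01 m and angle between the x axis of cap and the x axis of port, either way round above 1 rad and contact force between the fingers and cap above 2 N); the arm keeps its last pose, push and grip.
It fails at once if another thing on the bench is pushed more than 50 mm away or tipped over (distance of any of stopper, blank, canister, clamp_ring, wrench, screwdriver from where it was at the start of the episode above 0.05 m or angle between any of stopper, blank, canister's own z axis and vertical above 0.6 rad).
It also fails if it takes over 58 s, if anything falls off the work surface, if the arm or the gripper's body presses on something with over 40 N, if the wrist force passes 120 N, or if a joint passes its speed limit or range.

## Working session

There is one attempt and no reset: what is moved stays moved. The work goes in short steps, Python scripts to look and compute and a shell command to move; the robot and the scene stay as the last step left them, time stands still between calls to the robot, and variables do not carry over. Pictures are saved under pics/ and viewed, at most 10 in all, crops included, and the job is handed in when it is done.

```bash
mkdir -p pics; cat > h.py <<'E'
import numpy as np, cv2
from scipy.spatial.transform import Rotation as R
from bench import get_obs, eyes, finish_job
def cal(n):
    c=eyes.calibration(n); Rm=cv2.Rodrigues(np.array(c["rvec"],float))[0]
    return c,Rm,np.array(c["tvec"],float).ravel()
def ray(C,uv):
    c,Rm,t=C; d=np.array([(uv[0]-c["cx"])/c["fx"],(uv[1]-c["cy"])/c["fy"],1.])
    return -Rm.T@t, Rm.T@d
def at_z(C,uv,z):
    o,d=ray(C,uv); return o+d*(z-o[2])/d[2]
def at_d(C,uv,depth):
    o,d=ray(C,uv); return o+d*depth
def cloud(C,dep):
    c,Rm,t=C; v,u=np.mgrid[:480,:640]
    p=np.stack([(u-c["cx"])/c["fx"]*dep,(v-c["cy"])/c["fy"]*dep,dep],-1)
    return (p-t)@Rm
def save(n,im): cv2.imwrite("pics/"+n,im[...,::-1])
def tool(p):  # world point -> tool frame
    o=get_obs(); return R.from_quat(o["eef_rot"]).inv().apply(np.array(p)-o["position"])
E
python3 - <<'E'
from h import *
np.set_printoptions(precision=1,suppress=True)
o=get_obs(); print(o); print(R.from_quat(o["eef_rot"]).as_matrix())
ims=[]
for cam in ("top","scene"):
    im,d=eyes.camera(cam); C=cal(cam); P=cloud(C,d); np.savez(cam+".npz",im=im,d=d,P=P)
    ims.append(im)
    print(cam, ray(C,(320,240)))
    for n in ["lid_handle","lid_hinge","port","cap","stopper","blank","canister","clamp_ring","wrench","screwdriver","case"]:
        for r in eyes.spot_point(cam,n)[:3]:
            u,v=r["uv"]; z=104 if n.startswith("lid") else 92 if n=="port" else 0
            print(n,round(r["conf"],2),np.array(r["uv"]),"z0:",at_z(C,r["uv"],z),"surf:",P[int(np.clip(v,0,479)),int(np.clip(u,0,639))])
save("a.png",cv2.resize(np.vstack(ims),(600,900))[:900]) if 0 else [save(f"a{i}.png",x) for i,x in enumerate(ims)]
E
```

```text
{'time_s': 0.0, 'joint_positions': array([-1.3,  0.4,  1.6,  0. ,  1.2, -0. ]), 'joint_velocities': array([ 0.,  0.,  0.,  0.,  0., -0.]), 'joint_torque': array([ -0. , -60.5, -34.2,  -0. ,   0. ,  -0. ]), 'position': array([ 180.2, -597.9,  205.8]), 'eef_rot': array([ 1. ,  0.1, -0. , -0. ]), 'force': array([-0.3, -0.1, -0.1]), 'torque': array([-0.1, -0. , -0. ]), 'gripper_force': 0.0, 'grip_width': 85.13533477762712}
[[ 1.   0.3 -0. ]
 [ 0.3 -1.   0. ]
 [ 0.  -0.  -1. ]]
top (array([ 350.8,   10.6, 1490.7]), array([ 0.1,  0. , -1. ]))
lid_handle 0.71 [259.1 255. ] z0: [431. 165. 104.] surf: [430.8 164.8 108. ]
lid_hinge 0.71 [278.  169.5] z0: [638.6 125.  104. ] surf: [639.6 125.  105.2]
lid_hinge 0.27 [460.8 326.1] z0: [ 272.3 -315.5  104. ] surf: [ 267.1 -336.     8. ]
port 0.93 [269.2 204.4] z0: [555.  145.2  92. ] surf: [553.9 144.4 105.9]
cap 0.82 [415.2 298.2] z0: [ 334.5 -224.1    0. ] surf: [ 335.6 -215.9   49. ]
cap 0.78 [382.2 295.6] z0: [ 339.5 -140.1    0. ] surf: [ 341.4 -133.8   57.4]
cap 0.56 [401.7 259. ] z0: [ 433.8 -189.     0. ] surf: [ 431.3 -181.3   44.4]
stopp
[... 1532 characters left out ...]
5 -223.2    0. ] surf: [ 565.8 -231.7   46.7]
blank 0.57 [299.4 367.1] z0: [ 639.5 -175.9    0. ] surf: [ 650.1 -183.6   31.4]
canister 0.87 [210.9 410.3] z0: [ 607.8 -367.4    0. ] surf: [ 635.7 -371.9   75.6]
clamp_ring 0.61 [181.6 328.1] z0: [ 414.6 -326.6    0. ] surf: [ 415.5 -327.7    3.2]
wrench 0.55 [147.2 285.9] z0: [ 273.7 -337.4    0. ] surf: [ 272.9 -336.8    2.3]
screwdriver 0.89 [392.3 153.2] z0: [290.8 389.1   0. ] surf: [301.9 375.4  17.8]
screwdriver 0.66 [180.3 325. ] z0: [ 406.4 -325.2    0. ] surf: [ 406.1 -325.7    0.2]
case 0.93 [386.9 259.3] z0: [545.6 146.    0. ] surf: [592.3  87.2 108.4]
case 0.22 [253.5 348.2] z0: [ 547.2 -228.4    0. ] surf: [ 562.1 -235.4   35.6]
```

View pics/a0.png

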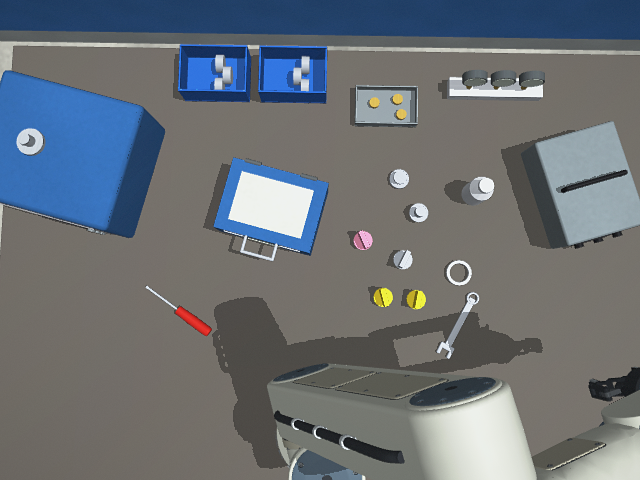

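View pics/a1.png

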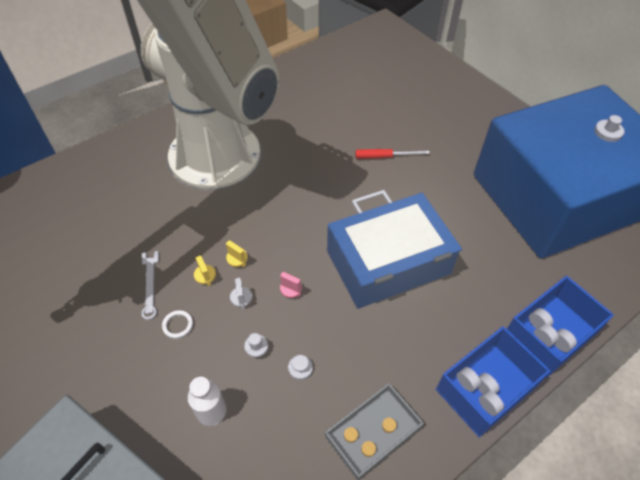

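The top view shows the shut case at (270,205) with its handle bar at (259,256). The steel cap is at (402,259), between a pink look-alike at (363,240) and two yellow ones at (383,297) and (416,299). The stopper is at (418,212) and the blank at (399,178). The scene view agrees, so I'll go above the handle first.

```bash
cat >> h.py <<'E'
def plan(p,yang):
    """tool-frame shift and z-turn (tool down) to bring TCP to p with tool y at world angle yang (deg)"""
    o=get_obs(); M=R.from_quat(o["eef_rot"]).as_matrix(); a=np.degrees(np.arctan2(M[1,1],M[0,1]))
    d=(yang-a+180)%360-180
    print("pos",np.round(o["position"],1),"yang",round(a,1),"dp",np.round(M.T@(np.array(p)-o["position"]),1),"rotz",round(-np.radians(d),3))
E
python3 -c "
from h import *
plan([433,168,200],-12.2)"
```

```text
pos [ 180.4 -598.4  206.6] yang -73.2 dp [ 463.1 -660.9    6.6] rotz -1.065
```

```bash
python3 -m inch '[{"dp":[19,-27,0],"rot":[0,0,0]},{"dp":[38,-55,0],"rot":[0,0,0]},{"dp":[58,-82,0],"rot":[0,0,0]},{"dp":[77,-110,0],"rot":[0,0,0]},{"dp":[96,-137,0],"rot":[0,0,0]},{"dp":[115,-165,0],"rot":[0,0,0]},{"dp":[135,-192,0],"rot":[0,0,0]},{"dp":[154,-220,0],"rot":[0,0,0]}]' -1 && python3 -m inch '[{"dp":[19,-27,0],"rot":[0,0,0]},{"dp":[38,-55,0],"rot":[0,0,0]},{"dp":[58,-82,0],"rot":[0,0,0]},{"dp":[77,-110,0],"rot":[0,0,0]},{"dp":[96,-137,0],"rot":[0,0,0]},{"dp":[115,-165,0],"rot":[0,0,0]},{"dp":[135,-192,0],"rot":[0,0,0]},{"dp":[154,-220,0],"rot":[0,0,0]}]' -1 && python3 -m inch '[{"dp":[19,-27,0],"rot":[0,0,-0.12]},{"dp":[38,-55,0],"rot":[0,0,-0.24]},{"dp":[58,-82,0],"rot":[0,0,-0.36]},{"dp":[77,-110,0],"rot":[0,0,-0.48]},{"dp":[96,-137,0],"rot":[0,0,-0.6]},{"dp":[115,-165,0],"rot":[0,0,-0.72]},{"dp":[135,-192,0],"rot":[0,0,-0.84]},{"dp":[154,-220,0],"rot":[0,0,-0.96]}]' 0
python3 - <<'E'
from h import *
np.set_printoptions(precision=1,suppress=True)
C=cal("wrist"); im,d=eyes.camera("wrist"); P=cloud(C,d); save("w1.png",im); np.savez("w1.npz",P=P,im=im)
for n in ("lid_handle","cap","port"):
    for r in eyes.spot_point("wrist",n)[:2]: 
        print(n,r["conf"],np.array(r["uv"]),at_z(C,r["uv"],104))
m=(abs(P[...,2]-106)<8)&(d>0)&(abs(P[...,0]-430)<45)&(abs(P[...,1]-168)<60)
pts=P[m]; print(m.sum())
plan([433,168,200],-12.2)
E
```

```text
time_s: 1.87
position: [264.6, -341.9, 206.7]
eef_rot: [0.989, 0.146, 0.0, 0.0]
force: [0.8, -0.4, 0.1]
grip_width: 85.6
gripper_force: 0.0
time_s: 2.53
position: [348.7, -86.7, 207.0]
eef_rot: [0.989, 0.146, 0.001, 0.0]
force: [0.4, -0.9, -1.1]
grip_width: 85.1
gripper_force: 0.0
time_s: 3.2
position: [432.6, 168.7, 206.8]
eef_rot: [0.808, 0.589, 0.0, 0.0]
force: [1.0, -0.3, -0.2]
grip_width: 42.9
gripper_force: 0.0
lid_handle 0.71 [312.6 215.1] [431.9 173.  104. ]
cap 0.29 [448.1 172.4] [527.1 173.4 104. ]
port 0.61 [485.6 197.7] [547.8 148.6 104. ]
4162
pos [432.  167.5 206.4] yang -18.2 dp [0.8 0.8 6.4] rotz -0.104
```

View pics/w1.png

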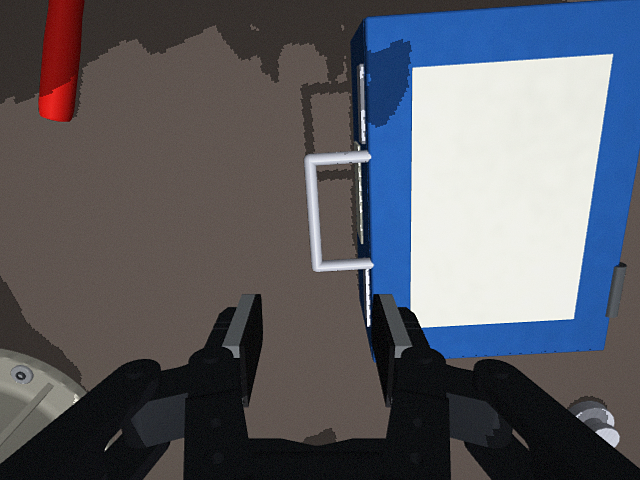

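The wrist view shows the handle bar running from (309,160) to (317,268), ahead of the blue lid. The fingers can straddle it. I'll take its position and yaw from those two ends.

```bash
python3 - <<'E'
from h import *
np.set_printoptions(precision=1,suppress=True)
C=cal("wrist")
a=at_z(C,(309,161),106);b=at_z(C,(317,267),106);m=(a+b)/2;d=a-b
print(a,b,m,np.linalg.norm(d),"case yaw",np.degrees(np.arctan2(d[1],d[0]))-90)
yaw=np.degrees(np.arctan2(d[1],d[0]))-90
for z in(130,98): plan([m[0],m[1],z],-12)
E
```

```text
[440.7 208.  106. ] [422.3 134.9 106. ] [431.5 171.4 106. ] 75.39069711949445 case yaw -14.12519452075054
pos [432.  167.5 206.4] yang -18.2 dp [ 3.7 -1.7 76.4] rotz -0.107
pos [432.  167.5 206.4] yang -18.2 dp [  3.7  -1.6 108.4] rotz -0.107
```

```bash
python3 -m inch '[{"dp":[4,-2,3],"rot":[0,0,-0.09]},{"dp":[4,-2,6],"rot":[0,0,-0.09]},{"dp":[4,-2,25],"rot":[0,0,-0.09]},{"dp":[4,-2,45],"rot":[0,0,-0.09]},{"dp":[4,-2,65],"rot":[0,0,-0.09]},{"dp":[4,-2,85],"rot":[0,0,-0.09]},{"dp":[4,-2,100],"rot":[0,0,-0.09]},{"dp":[4,-2,109],"rot":[0,0,-0.09]}]' 0.3 && python3 -m inch '[{"dp":[0,0,0],"rot":[0,0,0]},{"dp":[0,0,0],"rot":[0,0,0]},{"dp":[0,0,0],"rot":[0,0,0]},{"dp":[0,0,0],"rot":[0,0,0]},{"dp":[0,0,0],"rot":[0,0,0]},{"dp":[0,0,0],"rot":[0,0,0]},{"dp":[0,0,0],"rot":[0,0,0]},{"dp":[0,0,0],"rot":[0,0,0]}]' 1 40
python3 - <<'E'
from h import *
np.set_printoptions(precision=1,suppress=True)
o=get_obs();print(o["position"])
M=R.from_quat(o["eef_rot"]).as_matrix();print(M)
# arc, tool y ~ case x
for th in np.arange(0,1.95,.12):
    x=214*(1-np.cos(th)); z=214*np.sin(th)
    print(round(th,2),"y",round(x),"z",round(-z))
E
```

```text
time_s: 4.07
position: [430.4, 169.8, 96.1]
eef_rot: [0.784, 0.62, -0.001, -0.0]
force: [-0.7, 0.1, 0.3]
grip_width: 29.4
gripper_force: 0.0
time_s: 4.73
position: [431.7, 171.4, 97.8]
eef_rot: [0.783, 0.622, 0.0, 0.0]
force: [-0.1, 0.4, -0.4]
grip_width: -0.7
gripper_force: 0.0
[431.7 171.4  97.8]
[[ 0.2  1.   0. ]
 [ 1.  -0.2  0. ]
 [ 0.   0.  -1. ]]
0.0 y 0 z 0
0.12 y 2 z -26
0.24 y 6 z -51
0.36 y 14 z -75
0.48 y 24 z -99
0.6 y 37 z -121
0.72 y 53 z -141
0.84 y 71 z -159
0.96 y 91 z -175
1.08 y 113 z -189
1.2 y 136 z -199
1.32 y 161 z -207
1.44 y 186 z -212
1.56 y 212 z -214
1.68 y 237 z -213
1.8 y 263 z -208
1.92 y 287 z -201
```

```bash
python3 - <<'E'
from h import *
np.set_printoptions(precision=1,suppress=True)
C=cal("wrist"); im,d=eyes.camera("wrist"); save("w2.png",im); np.savez("w2.npz",P=cloud(C,d))
for r in eyes.spot_point("wrist","lid_handle")[:2]: print(r["conf"],np.array(r["uv"]),at_z(C,r["uv"],104))
c,Rm,t=C; o=get_obs(); p=Rm@o["position"]+t; print("tcp px",p[:2]/p[2]*c["fx"]+[c["cx"],c["cy"]])
E
```

```text
0.87 [314. 286.] [431.7 173.5 104. ]
tcp px [315.  284.3]
```

View pics/w2.png

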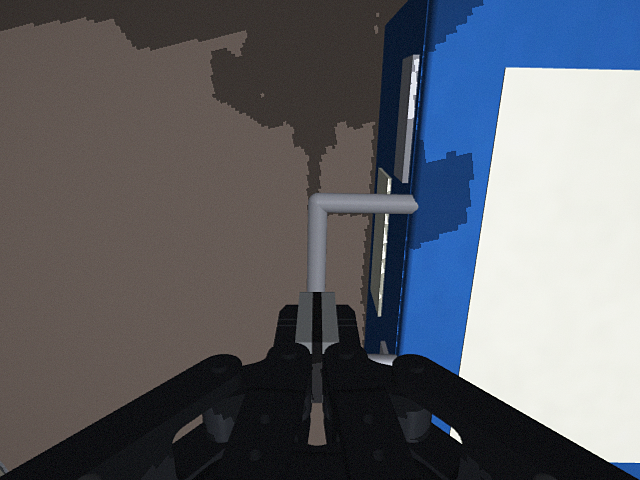

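The picture shows the bar at (317,205–290) in line with the shut fingers, which hide the rest of it. The bar therefore looks to be below or just at the tips. I'll check the heights from the depth image.

```bash
python3 - <<'E'
from h import *
np.set_printoptions(precision=1,suppress=True)
P=np.load("w2.npz")["P"]; 
for uv in [(317,215),(317,250),(317,280),(317,288),(308,296),(328,296),(317,300),(317,310),(317,330),(308,320),(470,300)]: print(uv,P[uv[1],uv[0]])
o=get_obs();print(o["grip_width"],o["gripper_force"],o["position"])
E
```

```text
(317, 215) [440.5 205.8 108.6]
(317, 250) [437.2 191.3 108.7]
(317, 280) [434.1 178.  108.3]
(317, 288) [433.2 174.2 108.1]
(308, 296) [431.7 182.6 130.9]
(328, 296) [438.9 181.1 131.3]
(317, 300) [434.9 181.9 134.1]
(317, 310) [434.8 181.4 140.6]
(317, 330) [435.  182.1 154.5]
(308, 320) [431.9 181.9 147. ]
(470, 300) [495.5 155.1 110.3]
0.006413523931907084 0.0 [431.6 171.3  97.7]
```

Depth puts the shut fingertips at z≈131 and the bar top at 108. So the tips really are about 33 mm behind the reported TCP, not 11 mm ahead. I'll check this against the earlier picture, then open again.

```bash
python3 - <<'E'
from h import *
np.set_printoptions(precision=1,suppress=True)
P=np.load("w1.npz")["P"]
for uv in [(254,297),(252,300),(381,297),(386,300),(245,330)]: print(uv,P[uv[1],uv[0]])
E
python3 -m inch '[{"dp":[0,0,0],"rot":[0,0,0]},{"dp":[0,0,0],"rot":[0,0,0]},{"dp":[0,0,0],"rot":[0,0,0]},{"dp":[0,0,0],"rot":[0,0,0]},{"dp":[0,0,5],"rot":[0,0,0]},{"dp":[0,0,10],"rot":[0,0,0]},{"dp":[0,0,15],"rot":[0,0,0]},{"dp":[0,0,20],"rot":[0,0,0]}]' 0.3
python3 - <<'E'
from h import *
np.set_printoptions(precision=1,suppress=True)
C=cal("wrist"); im,d=eyes.camera("wrist"); P=cloud(C,d); save("w3.png",im)
print(get_obs()["position"])
m=(d>0)&(d<np.median(d))
for v in range(270,310,4): print(v,[ (u,P[v,u,2].round()) for u in range(260,380,12)])
E
```

```text
(254, 297) [415.2 186.5 241.7]
(252, 300) [414.4 185.9 242.6]
(381, 297) [459.  171.4 239.9]
(386, 300) [460.4 171.4 243.1]
(245, 330) [415.3 185.9 263.2]
time_s: 5.5
position: [431.3, 171.2, 76.8]
eef_rot: [0.783, 0.622, -0.0, -0.0]
force: [-0.5, -0.0, 0.5]
grip_width: 30.4
gripper_force: 0.0
[430.8 171.   76.1]
270 [(260, np.float64(0.0)), (272, np.float64(-0.0)), (284, np.float64(-1.0)), (296, np.float64(0.0)), (308, np.float64(105.0)), (320, np.float64(108.0)), (332, np.float64(0.0)), (344, np.float64(1.0)), (356, np.float64(1.0)), (368, np.float64(0.0))]
274 [(260, np.float64(0.0)), (272, np.float64(1.0)), (284, np.float64(2.0)), (296, np.float64(1.0)), (308, np.float64(107.0)), (320, np.float64(109.0)), (332, np.float64(1.0)), (344, np.float64(2.0)), (356, np.float64(0.0)), (368, np.float64(0.0))]
278 [(260, np.float64(1.0)), (272, np.float64(1.0)), (284, np.float64(0.0)), (296, np.float64(1.0)), (308, np.float64(107.0)), (320, np.float64(108.0)), (332, np.float64(0.0)), (344, np.float64(0.0)), (356, np.float64(-0.0)), (368, np.float64(2.0))]
282 [(260, np.float64(1.0)), (272, 
[... 1046 characters left out ...]
64(-0.0)), (296, np.float64(1.0)), (308, np.float64(107.0)), (320, np.float64(109.0)), (332, np.float64(2.0)), (344, np.float64(2.0)), (356, np.float64(107.0)), (368, np.float64(110.0))]
302 [(260, np.float64(115.0)), (272, np.float64(114.0)), (284, np.float64(1.0)), (296, np.float64(1.0)), (308, np.float64(107.0)), (320, np.float64(108.0)), (332, np.float64(0.0)), (344, np.float64(0.0)), (356, np.float64(107.0)), (368, np.float64(115.0))]
306 [(260, np.float64(118.0)), (272, np.float64(116.0)), (284, np.float64(1.0)), (296, np.float64(1.0)), (308, np.float64(107.0)), (320, np.float64(108.0)), (332, np.float64(1.0)), (344, np.float64(1.0)), (356, np.float64(107.0)), (368, np.float64(118.0))]
```

Confirmed: the tips are at z≈107 with the TCP reading 76, about 31 mm behind it. I'll allow for this offset throughout, so the next step is 21 mm further down and then close.

```bash
python3 -m inch '[{"dp":[0,0,5],"rot":[0,0,0]},{"dp":[0,0,10],"rot":[0,0,0]},{"dp":[0,0,15],"rot":[0,0,0]},{"dp":[0,0,21],"rot":[0,0,0]},{"dp":[0,0,21],"rot":[0,0,0]},{"dp":[0,0,21],"rot":[0,0,0]},{"dp":[0,0,21],"rot":[0,0,0]},{"dp":[0,0,21],"rot":[0,0,0]}]' 0.3 && python3 -m inch '[{"dp":[0,0,0],"rot":[0,0,0]},{"dp":[0,0,0],"rot":[0,0,0]},{"dp":[0,0,0],"rot":[0,0,0]},{"dp":[0,0,0],"rot":[0,0,0]},{"dp":[0,0,0],"rot":[0,0,0]},{"dp":[0,0,0],"rot":[0,0,0]},{"dp":[0,0,0],"rot":[0,0,0]},{"dp":[0,0,0],"rot":[0,0,0]}]' 1 60
```

```text
time_s: 6.22
position: [431.8, 171.4, 56.8]
eef_rot: [0.783, 0.622, 0.0, 0.0]
force: [1.2, 0.4, 0.3]
grip_width: 29.5
gripper_force: 0.0
time_s: 6.88
position: [431.2, 171.4, 56.8]
eef_rot: [0.783, 0.622, -0.0, -0.0]
force: [-4.3, 0.9, 5.1]
grip_width: 6.2
gripper_force: 58.6
```

```bash
python3 -m inch '[{"dp":[0,0,-11],"rot":[0,0,0]},{"dp":[0,2,-32],"rot":[0,0,0]},{"dp":[0,7,-53],"rot":[0,0,0]},{"dp":[0,14,-75],"rot":[0,0,0]},{"dp":[0,24,-99],"rot":[0,0,0]},{"dp":[0,37,-121],"rot":[0,0,0]},{"dp":[0,53,-141],"rot":[0,0,0]},{"dp":[0,71,-159],"rot":[0,0,0]}]' && python3 -m inch '[{"dp":[0,20,-16],"rot":[0,0,0]},{"dp":[0,42,-30],"rot":[0,0,0]},{"dp":[0,65,-40],"rot":[0,0,0]},{"dp":[0,90,-48],"rot":[0,0,0]},{"dp":[0,115,-53],"rot":[0,0,0]},{"dp":[0,141,-55],"rot":[0,0,0]},{"dp":[0,162,-54],"rot":[0,0,0]},{"dp":[0,183,-51],"rot":[0,0,0]}]'
```

```text
time_s: 7.55
position: [497.7, 154.6, 216.6]
eef_rot: [0.783, 0.622, -0.003, -0.002]
force: [-9.1, -2.7, 5.5]
grip_width: 5.9
gripper_force: 58.8
time_s: 8.22
position: [680.1, 109.1, 268.0]
eef_rot: [0.783, 0.622, -0.002, 0.003]
force: [-4.5, -15.4, 5.6]
grip_width: 6.2
gripper_force: 62.3
```

```bash
python3 -m inch '[{"dp":[0,7,1],"rot":[0,0,0]},{"dp":[0,13,3],"rot":[0,0,0]},{"dp":[0,17,4],"rot":[0,0,0]},{"dp":[0,21,5],"rot":[0,0,0]},{"dp":[0,23,6],"rot":[0,0,0]},{"dp":[0,23,6],"rot":[0,0,0]},{"dp":[0,23,6],"rot":[0,0,0]},{"dp":[0,23,6],"rot":[0,0,0]}]' && python3 -m inch '[{"dp":[0,0,0],"rot":[0,0,0]},{"dp":[0,0,0],"rot":[0,0,0]},{"dp":[0,0,0],"rot":[0,0,0]},{"dp":[0,0,0],"rot":[0,0,0]},{"dp":[0,0,-15],"rot":[0,0,0]},{"dp":[0,0,-30],"rot":[0,0,0]},{"dp":[0,0,-50],"rot":[0,0,0]},{"dp":[0,0,-75],"rot":[0,0,0]}]' -0.1
python3 - <<'E'
from h import *
np.set_printoptions(precision=1,suppress=True)
for cam in ("top",):
    C=cal(cam); im,d=eyes.camera(cam); P=cloud(C,d); save("t2.png",im); np.savez("t2.npz",P=P,im=im)
    for n in ("lid_handle","port","cap"):
        for r in eyes.spot_point(cam,n)[:3]: u,v=map(int,r["uv"]); print(n,r["conf"],np.array(r["uv"]),at_z(C,r["uv"],92 if n=="port" else 0),P[v,u])
plan([433,-184,220],0)
E
```

```text
time_s: 8.88
position: [702.0, 104.3, 261.6]
eef_rot: [0.784, 0.621, -0.001, 0.003]
force: [-2.1, -15.6, 7.9]
grip_width: 5.8
gripper_force: 63.6
time_s: 9.55
position: [700.6, 109.0, 334.7]
eef_rot: [0.783, 0.622, -0.001, -0.001]
force: [-0.2, 0.3, -0.3]
grip_width: 47.1
gripper_force: 0.0
lid_handle 0.73 [279.4 116.8] [799.9 133.5   0. ] [669.1  98.  439.1]
cap 0.77 [403.2 260.9] [ 429.  -192.8    0. ] [ 427.8 -183.6   64.1]
cap 0.67 [412.2 298.3] [ 334.1 -216.5    0. ] [ 335.1 -212.6   22.4]
cap 0.63 [384.8 296.1] [ 338.3 -146.7    0. ] [ 339.  -138.7   57.7]
pos [701.6 109.1 336.1] yang -13.0 dp [-346.2 -195.7  115.6] rotz -0.227
```

View pics/t2.png

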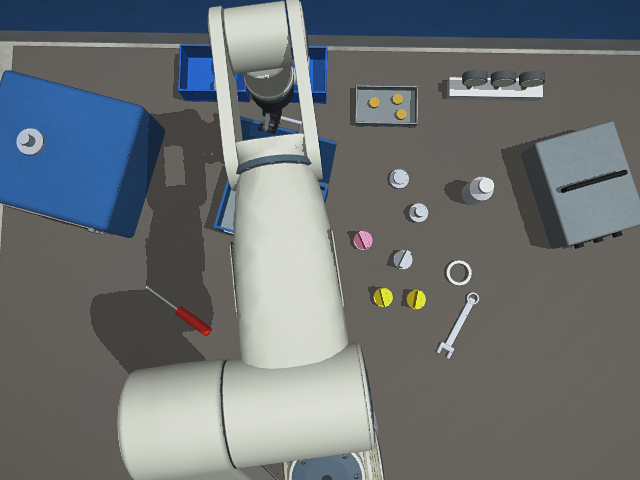

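The lid leans back on its stop. The steel cap is still at (403,260). Next I go above it, turning the tool so that its closing line lies across the grip bar.

```bash
python3 -m inch '[{"dp":[-32,-18,0],"rot":[0,0,0]},{"dp":[-65,-37,0],"rot":[0,0,0]},{"dp":[-97,-55,0],"rot":[0,0,0]},{"dp":[-130,-73,0],"rot":[0,0,0]},{"dp":[-162,-92,5],"rot":[0,0,0]},{"dp":[-195,-110,15],"rot":[0,0,0]},{"dp":[-227,-129,27],"rot":[0,0,0]},{"dp":[-260,-147,40],"rot":[0,0,0]}]' && python3 -m inch '[{"dp":[-14,-8,12],"rot":[0,0,-0.12]},{"dp":[-28,-16,24],"rot":[0,0,-0.24]},{"dp":[-42,-24,38],"rot":[0,0,-0.36]},{"dp":[-56,-32,55],"rot":[0,0,-0.48]},{"dp":[-70,-40,75],"rot":[0,0,-0.6]},{"dp":[-80,-46,95],"rot":[0,0,-0.72]},{"dp":[-86,-50,115],"rot":[0,0,-0.84]},{"dp":[-86,-50,130],"rot":[0,0,-0.96]}]' && python3 -m inch '[{"dp":[0,0,0],"rot":[0,0,-0.12]},{"dp":[0,0,0],"rot":[0,0,-0.24]},{"dp":[0,0,0],"rot":[0,0,-0.36]},{"dp":[0,0,0],"rot":[0,0,-0.48]},{"dp":[0,0,0],"rot":[0,0,-0.59]},{"dp":[0,0,0],"rot":[0,0,-0.59]},{"dp":[0,0,0],"rot":[0,0,-0.59]},{"dp":[0,0,0],"rot":[0,0,-0.59]}]'
python3 - <<'E'
from h import *
np.set_printoptions(precision=1,suppress=True)
C=cal("wrist"); im,d=eyes.camera("wrist"); P=cloud(C,d); save("w4.png",im); np.savez("w4.npz",P=P,im=im)
for r in eyes.spot_point("wrist","cap")[:3]: print(r["conf"],np.array(r["uv"]),at_z(C,r["uv"],0))
print(get_obs()["position"])
m=(d>0)&(abs(P[...,2]-60)<7)&(np.hypot(P[...,0]-430,P[...,1]+185)<45)
q=P[m][:,:2].astype(np.float32); print(len(q))
if len(q)>20:
    rc=cv2.minAreaRect(q); print(rc); print("median",np.median(q,0)); b=cv2.boxPoints(rc); e=max((b[1]-b[0],b[2]-b[1]),key=np.linalg.norm); a=np.degrees(np.arctan2(e[1],e[0])); print("cap x angle",a)
plan([430,-185,160],76)
E
```

```text
time_s: 10.42
position: [497.4, -112.0, 294.1]
eef_rot: [0.783, 0.622, -0.0, -0.0]
force: [0.0, -1.1, -0.3]
grip_width: 46.9
gripper_force: 0.0
time_s: 11.08
position: [428.7, -183.8, 163.0]
eef_rot: [0.405, 0.914, -0.0, -0.002]
force: [-0.4, 0.8, -0.7]
grip_width: 47.1
gripper_force: 0.0
time_s: 11.75
position: [430.9, -183.6, 165.0]
eef_rot: [0.126, 0.992, 0.0, -0.0]
force: [0.7, 0.2, -0.7]
grip_width: 46.7
gripper_force: 0.0
0.86 [314.5 203.3] [ 434.3 -186.2    0. ]
0.71 [344.8  69.7] [ 338.8 -137.7    0. ]
0.7 [446.3 223.8] [479.8 -81.6   0. ]
[ 431.1 -183.7  165.3]
1081
((433.2132873535156, -186.35386657714844), (12.031303405761719, 44.47541046142578), 64.11004638671875)
median [ 431.7 -185.8]
cap x angle -25.889956
pos [ 431.1 -183.7  165.3] yang 75.6 dp [ 0.7 -1.5  5.3] rotz -0.007
```

View pics/w4.png

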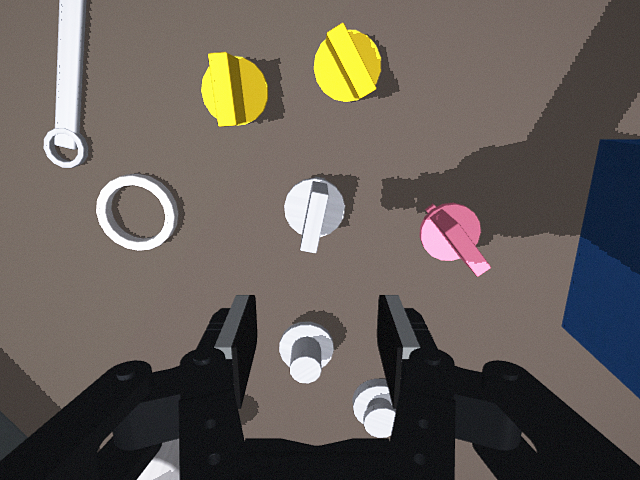

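The cap's grip bar is clear in the wrist view at (315,215), with its centre at (433,-186) and its x axis at -26°. The yellow and pink caps and the clamp ring are well away. I'll turn 0.2 rad and go down so that the real tips stop just above the flange.

```bash
python3 -m inch '[{"dp":[-3,-2,10],"rot":[0,0,0.1]},{"dp":[-3,-2,20],"rot":[0,0,0.2]},{"dp":[-3,-2,35],"rot":[0,0,0.2]},{"dp":[-3,-2,50],"rot":[0,0,0.2]},{"dp":[-3,-2,65],"rot":[0,0,0.2]},{"dp":[-3,-2,80],"rot":[0,0,0.2]},{"dp":[-3,-2,95],"rot":[0,0,0.2]},{"dp":[-3,-2,100],"rot":[0,0,0.2]}]' && python3 - <<'E'
from h import *
np.set_printoptions(precision=1,suppress=True)
C=cal("wrist"); im,d=eyes.camera("wrist"); P=cloud(C,d); save("w5.png",im)
m=(d>0)&(abs(P[...,2]-60)<6)&(np.hypot(P[...,0]-433,P[...,1]+186)<40)
q=P[m][:,:2].astype(np.float32); print(len(q),cv2.minAreaRect(q) if len(q)>20 else 0)
plan([433.2,-186.4,-8],64.1)
for v in (292,296,300): print([(u,P[v,u].round()) for u in (250,390)])
E
```

```text
time_s: 12.52
position: [432.6, -186.0, 63.8]
eef_rot: [0.223, 0.975, 0.0, -0.001]
force: [-0.6, -1.0, 0.6]
grip_width: 47.2
gripper_force: 0.0
2368 ((433.111572265625, -186.3554229736328), (11.904496192932129, 44.46726608276367), 64.45206451416016)
pos [ 432.5 -186.    63.8] yang 64.2 dp [-1.  -0.1 71.8] rotz 0.002
[(250, array([ 447., -239.,   -0.])), (390, array([ 484., -160.,    1.]))]
[(250, array([ 413., -204.,   97.])), (390, array([ 435., -157.,   97.]))]
[(250, array([ 413., -203.,   99.])), (390, array([ 436., -158.,   99.]))]
```

```bash
python3 -m inch '[{"dp":[-1,0,12],"rot":[0,0,0]},{"dp":[-1,0,24],"rot":[0,0,0]},{"dp":[-1,0,36],"rot":[0,0,0]},{"dp":[-1,0,48],"rot":[0,0,0]},{"dp":[-1,0,60],"rot":[0,0,0]},{"dp":[-1,0,68],"rot":[0,0,0]},{"dp":[-1,0,71],"rot":[0,0,0]},{"dp":[-1,0,71],"rot":[0,0,0]}]' && python3 -m inch '[{"dp":[0,0,0],"rot":[0,0,0]},{"dp":[0,0,0],"rot":[0,0,0]},{"dp":[0,0,0],"rot":[0,0,0]},{"dp":[0,0,0],"rot":[0,0,0]},{"dp":[0,0,0],"rot":[0,0,0]},{"dp":[0,0,0],"rot":[0,0,0]},{"dp":[0,0,0],"rot":[0,0,0]},{"dp":[0,0,0],"rot":[0,0,0]}]' 1 80
```

```text
time_s: 13.23
position: [434.5, -186.9, -5.6]
eef_rot: [0.223, 0.975, 0.0, -0.0]
force: [-0.2, -0.6, -0.0]
grip_width: 46.8
gripper_force: 0.0
time_s: 13.9
position: [436.1, -187.7, -3.8]
eef_rot: [0.223, 0.975, -0.0, 0.002]
force: [-2.1, -0.3, 10.3]
grip_width: 10.9
gripper_force: 80.9
```

```bash
python3 -m inch '[{"dp":[0,0,-15],"rot":[0,0,0]},{"dp":[0,0,-35],"rot":[0,0,0]},{"dp":[0,0,-65],"rot":[0,0,0]},{"dp":[0,5,-100],"rot":[0,0,0]},{"dp":[2,25,-130],"rot":[0,0,0]},{"dp":[5,50,-160],"rot":[0,0,0]},{"dp":[8,80,-185],"rot":[0,0,0]},{"dp":[12,112,-200],"rot":[0,0,0]}]' && python3 -m inch '[{"dp":[3,34,0],"rot":[0,0,-0.03]},{"dp":[7,68,0],"rot":[0,0,-0.06]},{"dp":[11,102,0],"rot":[0,0,-0.09]},{"dp":[14,136,0],"rot":[0,0,-0.12]},{"dp":[18,170,0],"rot":[0,0,-0.15]},{"dp":[21,200,0],"rot":[0,0,-0.18]},{"dp":[24,225,0],"rot":[0,0,-0.21]},{"dp":[25,238,0],"rot":[0,0,-0.22]}]' && python3 - <<'E'
from h import *
np.set_printoptions(precision=1,suppress=True)
C=cal("wrist"); im,d=eyes.camera("wrist"); P=cloud(C,d); save("w6.png",im); np.savez("w6.npz",P=P,im=im,d=d)
for n,z in(("port",92),("cap",0),("lid_hinge",104)):
    for r in eyes.spot_point("wrist",n)[:2]: print(n,r["conf"],np.array(r["uv"]),at_z(C,r["uv"],z))
plan([554,144,100],77)
E
```

```text
time_s: 14.57
position: [473.7, -80.4, 198.4]
eef_rot: [0.223, 0.975, 0.0, 0.002]
force: [2.6, -0.2, -1.7]
grip_width: 11.0
gripper_force: 79.6
time_s: 15.23
position: [553.7, 147.2, 195.1]
eef_rot: [0.113, 0.994, 0.001, 0.0]
force: [-0.1, -0.3, -2.0]
grip_width: 11.0
gripper_force: 79.6
port 0.93 [312.2 216. ] [550.9 144.8  92. ]
cap 0.75 [317.5 280.8] [641.2 128.3   0. ]
cap 0.68 [ 43.5 168.6] [479.7 -85.4   0. ]
lid_hinge 0.18 [308.9 216.6] [547.5 143.5 104. ]
pos [552.6 143.8 194.6] yang 76.9 dp [-1.4  0.6 94.6] rotz -0.002
```

View pics/w6.png

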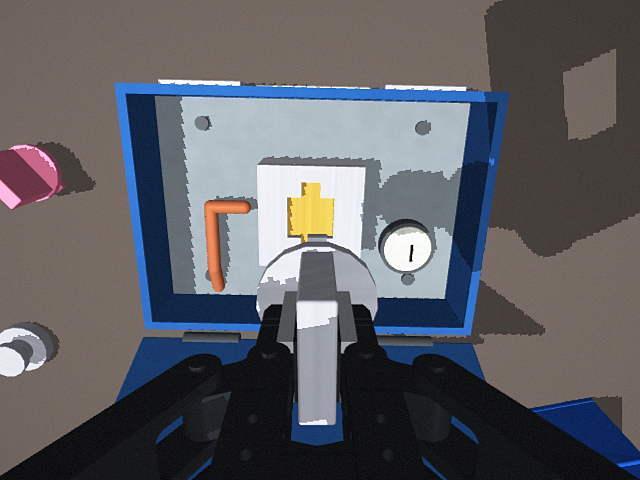

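The port plate spans columns 258–366 from row 160, with the brass slot visible at (311,185). The held cap hides its far half. I'll use the plate's edges, the slot and the grip bar's top face to work out the offset.

```bash
cat > off.py <<'E'
from h import *
np.set_printoptions(precision=1,suppress=True)
def fit():
    C=cal("wrist"); o=get_obs(); im,d=eyes.camera("wrist"); P=cloud(C,d)
    M=R.from_quat(o["eef_rot"]).as_matrix(); T=(P-o["position"])@M   # tool frame
    pz=P[...,2]; hs=im.astype(int); grey=(hs.max(-1)-hs.min(-1)<25)
    c=np.array([552,144]); near=np.hypot(P[...,0]-c[0],P[...,1]-c[1])<58
    m=((d>0)&near&(abs(pz-92)<4.5)).astype(np.uint8)
    m=cv2.morphologyEx(m,cv2.MORPH_OPEN,np.ones((3,3)))
    q=T[m>0]; print("plate n",len(q),"z",np.median(pz[m>0]))
    # edges: percentile extents per strip
    ed=[]
    x0=np.percentile(q[:,0],99.5)
    for s in range(4,30,4):
        k=q[(q[:,0]<x0-s)&(q[:,0]>x0-s-4)]
        if len(k)>20: ed.append([x0-s-2,np.percentile(k[:,1],1),np.percentile(k[:,1],99)])
    ed=np.array(ed); print(ed)
    b=((hs[...,0]>150)&(hs[...,2]<100)&(d>0)&near&(pz>70)&(pz<100))
    bt=T[b]; print("brass n",len(bt),"z",np.median(P[b][:,2]),"x99",np.percentile(bt[:,0],99.5))
    sl=bt[bt[:,0]>np.percentile(bt[:,0],99.5)-5]; print("slot y",np.percentile(sl[:,1],[2,98]))
    k=(d>0)&grey&(T[...,2]<-40-0)&(T[...,2]>-75)&(abs(T[...,0])<30)&(abs(T[...,1])<8)
    print("bar top z",np.percentile(T[k][:,2],[5,25,50]) if k.any() else 0)
    zt=np.percentile(T[k][:,2],10); k&=abs(T[...,2]-zt)<5; rc=cv2.minAreaRect(T[k][:,:2].astype(np.float32)); print("bar rect tool",rc)
    return C,o,im,d,P,T
if __name__=="__main__": fit()
E
python3 off.py
```

```text
plate n 6586 z 92.67594395251378
[[ 31.  -35.2  34.9]
 [ 27.  -35.3  34.9]
 [ 23.  -35.9  34.6]
 [ 19.  -36.1  34.6]
 [ 15.  -36.4  34.8]
 [ 11.  -36.5  34.9]
 [  7.  -36.7  34.5]]
brass n 2012 z 86.6626067501919 x99 23.76396517296093
slot y [-6.6  5.7]
bar top z [-70.  -65.1 -64.6]
bar rect tool ((3.387716293334961, -0.00760650634765625), (15.937690734863281, 45.116722106933594), 89.88516998291016)
```

```bash
python3 -m inch '[{"dp":[-1,0,10],"rot":[0,0,0]},{"dp":[-2,0,25],"rot":[0,0,0]},{"dp":[-3,-0.5,40],"rot":[0,0,0]},{"dp":[-3,-0.5,55],"rot":[0,0,0]},{"dp":[-3,-0.5,70],"rot":[0,0,0]},{"dp":[-3,-0.5,80],"rot":[0,0,0]},{"dp":[-3,-0.5,85],"rot":[0,0,0]},{"dp":[-3,-0.5,85],"rot":[0,0,0]}]' && python3 off.py && python3 - <<'E'
from h import *
im,d=eyes.camera("wrist"); save("w7.png",im)
E
```

```text
time_s: 16.15
position: [555.1, 142.4, 108.3]
eef_rot: [0.115, 0.993, -0.0, -0.001]
force: [-0.4, -0.1, -1.9]
grip_width: 11.3
gripper_force: 79.6
plate n 10653 z 92.6584506287177
[[ 33.9 -35.1  35.6]
 [ 29.9 -35.   35.5]
 [ 25.9 -35.2  35.3]
 [ 21.9 -35.2  35.4]
 [ 17.9 -35.5  35.6]
 [ 13.9 -35.5  35.3]
 [  9.9 -35.9  35.7]]
brass n 802 z 86.42598753330464 x99 26.505095500310702
slot y [-4.2  6. ]
bar top z [-70.2 -65.1 -64.6]
bar rect tool ((3.2451438903808594, -0.15546894073486328), (45.41383743286133, 15.962532997131348), 1.2045400142669678)
```

View pics/w7.png

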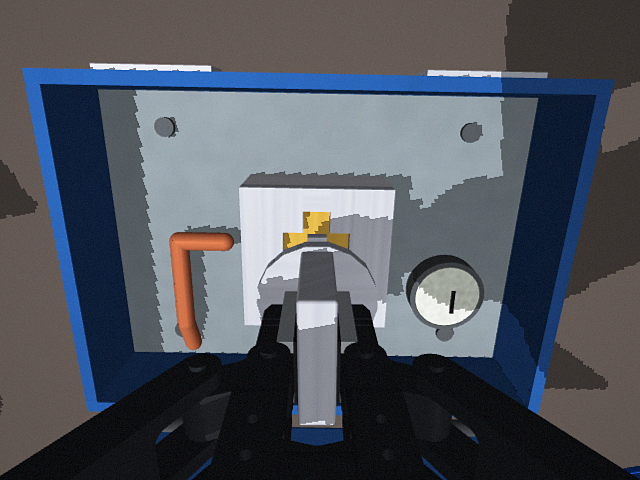

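The slot at (317,222) lines up with the grip bar at (318,260), and the measured offset is under 1 mm. I'll go straight down.

```bash
python3 -m inch '[{"dp":[0,0,5],"rot":[0,0,0]},{"dp":[0,0,10],"rot":[0,0,0]},{"dp":[0,0,14],"rot":[0,0,0]},{"dp":[0,0,17],"rot":[0,0,0]},{"dp":[0,0,20],"rot":[0,0,0]},{"dp":[0,0,22],"rot":[0,0,0]},{"dp":[0,0,24],"rot":[0,0,0]},{"dp":[0,0,25],"rot":[0,0,0]}]'  && python3 -m inch '[{"dp":[0,0,1],"rot":[0,0,0]},{"dp":[0,0,2],"rot":[0,0,0]},{"dp":[0,0,3],"rot":[0,0,0]},{"dp":[0,0,4],"rot":[0,0,0]},{"dp":[0,0,5],"rot":[0,0,0]},{"dp":[0,0,6],"rot":[0,0,0]},{"dp":[0,0,7],"rot":[0,0,0]},{"dp":[0,0,7],"rot":[0,0,0]}]'; python3 -c "
from bench import get_obs
o=get_obs();print(o['position'],o['force'],o['torque'])"
```

```text
time_s: 16.92
position: [555.9, 143.3, 84.3]
eef_rot: [0.114, 0.993, -0.0, -0.0]
force: [-0.3, 0.0, -1.5]
grip_width: 10.9
gripper_force: 79.6
time_s: 17.58
position: [556.1, 143.3, 77.6]
eef_rot: [0.114, 0.993, 0.0, 0.0]
force: [-0.6, -0.1, 2.0]
grip_width: 11.0
gripper_force: 80.3
[556.07238099 143.30174174  77.60958844] [-0.58259387 -0.12206273  1.99717282] [-0.01873147  0.23296873 -0.00200176]
```

```bash
python3 -m inch '[{"dp":[0,0,1],"rot":[0,0,0]},{"dp":[0,0,2],"rot":[0,0,0]},{"dp":[0,0,3],"rot":[0,0,0]},{"dp":[0,0,4],"rot":[0,0,0]},{"dp":[0,0,5],"rot":[0,0,0]},{"dp":[0,0,5.5],"rot":[0,0,0]},{"dp":[0,0,6],"rot":[0,0,0]},{"dp":[0,0,6],"rot":[0,0,0]}]'; python3 -c "
from bench import get_obs
o=get_obs();print(o['position'],o['force'],o['torque'])"
```

```text
time_s: 18.25
position: [556.1, 143.3, 73.7]
eef_rot: [0.114, 0.993, 0.0, 0.0]
force: [-10.6, -2.6, 28.4]
grip_width: 10.9
gripper_force: 85.2
[556.1176693  143.30902086  73.74284662] [-10.6066561   -2.6489044   28.38405154] [-0.38834006  1.51294628  0.02364355]
```

```bash
python3 -m inch '[{"dp":[0.3,0,-1],"rot":[0,0,0]},{"dp":[0.3,-0.4,-1],"rot":[0,0,0.12]},{"dp":[0.4,-0.8,-1],"rot":[0,0,0.24]},{"dp":[0.5,-1.2,-1],"rot":[0,0,0.36]},{"dp":[0.7,-1.5,-1],"rot":[0,0,0.48]},{"dp":[0.9,-1.9,-1],"rot":[0,0,0.6]},{"dp":[1.1,-2.2,-1],"rot":[0,0,0.72]},{"dp":[1.4,-2.5,-1],"rot":[0,0,0.84]}]'; python3 -c "
from h import *
o=get_obs();print(o['position'],o['force'],o['torque']);plan([0,0,0],77-np.degrees(1.5))"
```

```text
time_s: 18.92
position: [554.7, 140.0, 73.8]
eef_rot: [0.511, 0.859, -0.0, 0.001]
force: [-3.1, -8.5, 16.3]
grip_width: 11.3
gripper_force: 83.2
[554.7262467  140.04111765  73.78862398] [-3.12270776 -8.53059641 16.25901062] [-1.51346555  0.52292423  0.34989193]
pos [554.7 140.   73.8] yang 28.5 dp [ 141.8 -554.3   73.3] rotz 0.654
```

```bash
python3 -m inch '[{"dp":[0,-0.3,0],"rot":[0,0,0.1]},{"dp":[0.1,-0.7,0],"rot":[0,0,0.2]},{"dp":[0.2,-1,0],"rot":[0,0,0.3]},{"dp":[0.3,-1.3,0],"rot":[0,0,0.4]},{"dp":[0.4,-1.6,0],"rot":[0,0,0.48]},{"dp":[0.5,-1.7,0],"rot":[0,0,0.54]},{"dp":[0.5,-1.8,0],"rot":[0,0,0.58]},{"dp":[0.5,-1.8,0],"rot":[0,0,0.58]}]' 1 100; python3 -c "
from h import *
o=get_obs();print(o['position'],o['force'],o['torque']);plan([0,0,0],77-np.degrees(1.5))"; python3 off.py | tail -2
```

```text
time_s: 19.58
position: [551.2, 139.5, 73.8]
eef_rot: [0.735, 0.679, -0.001, 0.0]
force: [-9.0, -8.3, 22.7]
grip_width: 10.9
gripper_force: 100.5
[551.23598433 139.46754061  73.82744161] [-9.04470593 -8.29690673 22.72381924] [-1.35824768  1.61768936  0.25808565]
pos [551.2 139.5  73.8] yang -4.5 dp [-182.5 -538.3   75.1] rotz 0.077
bar top z [-69.5 -65.  -64.5]
bar rect tool ((3.446910858154297, -0.0018138885498046875), (45.421051025390625, 15.995368003845215), 0.015726633369922638)
```

```bash
python3 -m inch '[{"dp":[0,-0.1,0],"rot":[0,0,0.04]},{"dp":[0,-0.2,0],"rot":[0,0,0.08]},{"dp":[0,-0.3,0],"rot":[0,0,0.1]},{"dp":[0,-0.4,0],"rot":[0,0,0.12]},{"dp":[0,-0.4,0],"rot":[0,0,0.12]},{"dp":[0,-0.4,0],"rot":[0,0,0.12]},{"dp":[0,-0.4,0],"rot":[0,0,0.12]},{"dp":[0,-0.4,0],"rot":[0,0,0.12]}]'; python3 - <<'E'
from off import *
C,o,im,d,P,T=fit()
print(o['position'],o['force'],o['torque'],o['gripper_force'],o['grip_width']);plan([0,0,0],77)
save("w8.png",im)
im,d=eyes.camera("scene"); save("s8.png",im[100:330,250:520].repeat(2,0).repeat(2,1))
E
```

```text
time_s: 20.3
position: [550.7, 139.5, 73.8]
eef_rot: [0.772, 0.635, -0.002, 0.0]
force: [-10.7, -7.7, 24.4]
grip_width: 10.8
gripper_force: 106.7
plate n 14649 z 92.61819732933162
[[ 35.  -33.4  37.2]
 [ 31.  -33.5  37. ]
 [ 27.  -34.   36.8]
 [ 23.  -34.4  36.8]
 [ 19.  -34.7  36.7]
 [ 15.  -34.8  36.5]
 [ 11.  -35.1  36.3]]
  return _methods._mean(a, axis=axis, dtype=dtype,
  ret = ret.dtype.type(ret / rcount)
Traceback (most recent call last):
  File "off.py", line 19, in fit
    bt=T[b]; print("brass n",len(bt),"z",np.median(P[b][:,2]),"x99",np.percentile(bt[:,0],99.5))
                                                                    ~~~~~~~~~~~~~^^^^^^^^^^^^^^
IndexError: index -1 is out of bounds for axis 0 with size 0
```

```bash
python3 - <<'E'
from h import *
np.set_printoptions(precision=2,suppress=True)
o=get_obs(); print(o['position'],o['force'],o['torque'],o['gripper_force'])
M=R.from_quat(o["eef_rot"]).as_matrix(); C=cal("wrist"); im,d=eyes.camera("wrist"); T=(cloud(C,d)-o["position"])@M
k=(d>0)&(abs(T[...,2]+65)<5)&(abs(T[...,0])<30)&(abs(T[...,1])<9); print(cv2.minAreaRect(T[k][:,:2].astype(np.float32)))
s,_=eyes.camera("scene")
save("w8.png",np.hstack([cv2.resize(im,(400,300)),cv2.resize(s[100:325,280:580],(400,300))]))
E
```

```text
[550.66 139.5   73.84] [-10.47  -7.18  23.66] [-1.2   1.73  1.72] 106.67398418008815
((3.366809844970703, -0.05779838562011719), (45.66322708129883, 17.919513702392578), 0.5953071713447571)
```

View pics/w8.png

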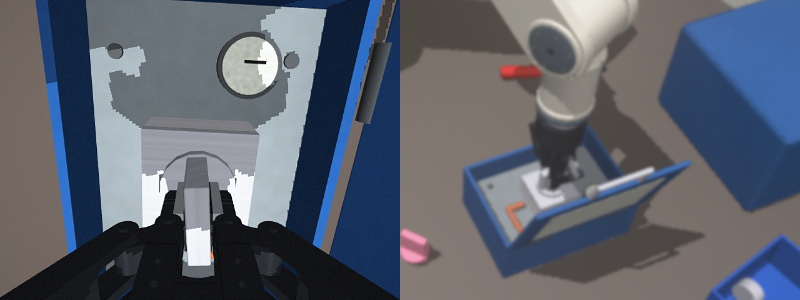

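In the wrist view the cap sits flat in the plate, turned across the slot line and still held. The scene view shows the lid back on its stop. The twist moment jumped to 1.7 N m, so the cap is at its stop, and I'll hand the job in.

```bash
python3 -c "
from bench import *
print(finish_job())"
```

```text
the job is handed in; nothing more can be done
None
```

I've handed the job in with the lid back on its stop and the steel cap pushed into the port, twisted about 1.5 rad clockwise to its stop and still held; no pass or fail result came back.

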